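# Drive the stuck hinge pin out of a lamp arm

### The job

Take the steel drift punch from the tool stand and with it press the stuck hinge pin down and out of the lamp-arm knuckle, steadily and gently, until the pin has come to rest on the bottom of the catch tube below. Then stand the punch upright in the hole it came from, fully home, and leave the screwdriver and the other things where they are.

Things in the scene. Friction and masses are not known exactly. Their poses are not given: they have to be found in the camera images.
- fixture_mid (a point): mid-point of the fixture, 96 mm above the bench, level with the knuckle's flat top (the highest part there); x along the lamp tubes. The knuckle, a steel block 44 (x) x 50 x 30 mm with a vertical through hole 10 mm wide in its middle, is clamped so that the hole's mouth lies anywhere up to 8 mm either way from this point along x, and on it in y. Where is not reported.
- pin (a joint): how far the brass hinge pin (8 mm thick, 40 mm long, upright in the hole) is driven down, m: 0 with its upper end 4 mm below the knuckle's top, 0.040 with its foot on the catch tube's floor, a hard stop (upper end 44 mm below the top). Starts at 0 to 0.006. It moves only above about 8 N, resists 2.5 N more per 10 mm/s of speed, and stays where it is left. It takes 40 N at most.
- punch_mid (a point): middle of the drift punch's grip, z up along it. All steel: round grip 18 mm thick, 80 mm long (dark grooves, two near its top, one near its bottom) over a straight shank 8 mm thick, 62 mm long with a flat end; 0.15 to 0.22 kg. It stands in one of the stand's holes, the shoulder under its grip on the stand's top, so its middle is then 110 mm above the bench.
- punch_tip (a point): centre of the flat end of the punch's shank, 102 mm below the middle of its grip.
- stand: fixed grey tool stand, 60 x 160 x 70 mm, origin at the centre of its underside, long side along its y. Two holes in its top, 12 mm wide and 66 mm deep, 40 mm either side of its middle along y.
- driver_mid (a point): screwdriver with a black bulging plastic handle 26 mm thick and 88 mm long (this point is its middle), upright in the stand's other hole, 80 mm from the punch, its top 158 mm above the bench; a bystander.
- mug: white mug, 78 mm wide, 90 mm tall, origin at the centre of its foot; a bystander.
- meter: handheld yellow and black meter, 80 x 160 x 36 mm, lying flat, origin at the centre of its underside; a bystander.
- dish: small open aluminium dish, 100 x 70 x 25 mm, origin at the centre of its underside; a bystander.
- fixture: the fixture that holds the knuckle: aluminium base plate 130 x 100 x 12 mm with two posts 90 mm tall, origin at the centre of its underside, straight below its mid-point. Two dark lamp tubes run 180 mm from the knuckle along its x, their tops 91 mm above the bench at most. Under the hole stands the steel catch tube, its floor 12 mm above the bench. The punch must not press any of it with more than 40 N.
- punch: the same drift punch, origin at the shoulder under its grip, 40 mm below its middle, z up along it.
Not all that is in view belongs to the job. Of the things that look like the punch, the smallest one is meant.

How it is judged:
On the way, in this order (a step that is already met when the one before it is completed fails the run):
1. the punch's end is in the knuckle's hole, at least 3 mm below its top (horizontal distance between punch_tip and fixture_mid below 0.011 m and z of punch_tip in the frame of fixture_mid below -0.003 m and angle between punch_mid's own z axis and vertical below 0.25 rad), for 0.1 s.
2. the pin is driven fully down by the punch: at least 38.5 of its 40 mm, with the punch's end still at least 36 mm down in the hole (value of joint pin above 0.0385 m and horizontal distance between punch_tip and fixture_mid below 0.011 m and z of punch_tip in the frame of fixture_mid below -0.036 m), for 0.1 s.
At the end, for the whole second after the job is handed in: the pin is at least 38.5 mm down (of 40), and the punch stands released and at rest in the hole it came from: its middle within 7 mm of where it started and within 5 degrees of upright (value of joint pin above 0.0385 m and distance of punch_mid from where it was at the start of the episode below 0.007 m and angle between punch_mid's own z axis and vertical below 0.09 rad and linear speed of punch below 0.02 m/s); the robot touches nothing.
It fails at once if the punch presses the pin, the knuckle or their fixture with more than 40 N (contact force between punch and fixture above 40 N).
It fails at once if the robot itself presses on the fixture, knuckle or pin with more than 10 N (contact force between any of the arm, the fingers and fixture above 10 N).
It fails at once if the screwdriver, mug, meter or dish is moved more than 20 mm (distance of any of driver_mid, mug, meter, dish from where it was at the start of the episode above 0.02 m).
It also fails if it takes over 72 s, if anything falls off the work surface, if the arm or the gripper's body presses on something with over 40 N, if the wrist force passes 120 N, or if a joint passes its speed limit or range.

### The arm

A 6-joint arm with a two-finger parallel gripper is mounted at the origin on the work surface. World frame = base frame: x ahead of the robot, y to its left, z up, the work surface at z = 0. Lengths are in m, angles in rad, forces in N, time in s.
With the tool pointing down it reaches from about 0.375 to 0.975 m from the base axis. Payload 3.8 kg.
Tool frame: the origin (TCP) lies between the finger pads; the fingertips stand 22 mm ahead of it and the grasp point (between the pads) lies 3 mm ahead of it (bot.finger_overhang is the distance from the TCP to the fingertips, in m); x points along the fingers, y is the direction in which the jaws open and shut, and the axes are right-handed (so a half turn about x gives the same grasp; the last joint's range is limited). The gripper opens to 85 mm and grips with 20 to 120 N. Pads are 22 mm wide; open, the fingers measure 114 mm over their backs; the gripper's body (76 mm by 85 mm) begins 54 mm behind the grasp point. The pads swing forward as they close: fully open they stand 13 mm farther back than shut.
Start: joints at [-1.205, 0.264, 1.604, -0, 1.274, -0.037], TCP at [0.265, -0.621, 0.253] pointing down, gripper open.
Joint ranges: [-2.63, 2.63], [-0.94, 2.18], [0.31, 2.57], [-1.31, 4.45], [0, 2.66], [-2.55, 2.55]. Speed limits (rad/s): [2.57, 2.57, 3.14, 3.14, 3.14, 3.14].

### API

Orientations are given as a rotation vector (axis times angle).
In Python, from workcell import bot gives the robot as it stands. The module is installed in compiled form; this text tells all that it offers.
- The arm moves only by the tool arm_command, never from a script. Its argument "series" is a list that holds one entry, the list of rows, each a list of 7 numbers: the turn, a rotation vector about the tool's x, y, z in rad, then the shift along the tool's x, y, z in cm, then the opening, from 0 (shut) to 1 (fully open). In form: [[[rx, ry, rz, x, y, z, grip], ...]]. A call has 1 to 10 rows; each row shifts and turns the pose as measured when the row begins, along the tool's axes as they then stand; what a row does not reach is not made up. A row lasts 1/10 s, in which the tool goes at most 50 mm and 8.59 degrees, less where a joint would pass 70% of its speed; a pose out of reach is approached as far as the arm can. A call is refused whole if a number of a shift passes 5 or a number of a turn 0.15, either way. A call with a gripper value outside its range is refused whole. The fingers move at their own pace and stop on an object; "newtons" is the grip in N (left out, the last holds). Time passes only in rows, so rows that do not move let the fingers close. It gives the time, the measured TCP pose, the force and the opening at its end, in the units of the state.
- bot.read_state(): the state, without advancing time (a new reading comes with each control period).
- bot.read_camera(name): name is "scene" or "side" or "wrist"; returns (picture, depth): 420x560x3 uint8, blue, green, red; 420x560 float32, m along the optical axis (not along the pixel's ray), 0 where there is no reading.
- bot.camera_info(name): a dict with "K" (3x3 intrinsics, pixels), "extrinsics" (4x4, takes a point from camera to world coordinates). Camera axes: x right, y down, z forward; pixel columns grow to the right and rows downward; lengths in m; the calibration is good to about 2 mm. A picture is of the moment at which its call begins: read the wrist's pose just before it. camera_info takes no time and is no camera call; for the wrist camera it gives the pose at the moment of the call.
- bot.finish_job(): hands the job in, once; it reports no verdict.
The state is a dict: "time": time; "q": joint angles; "joint_vel": joint speeds; "joint_torque": joint torques, N m; "tool_pos": TCP position; "tcp_rot": TCP orientation; "wrist_force": force on the tool from outside, world axes, zero at the start; "torque": the same for the moment, N m; "width": opening from 0.0 (shut) to 1.0 (fully open).
Only numpy, scipy, OpenCV 4.12 (cv2) and the standard library are available. Lean on these libraries where they do the work, as an engineer would, in place of code of your own. Each camera call takes 0.05 s, during which the arm holds its last target.

## Working session

There is one attempt and no reset: what is moved stays moved. The work goes in short steps, Python scripts to look and compute and a tool call to move; the robot and the scene stay as the last step left them, time stands still between calls to the robot, and variables do not carry over. Pictures are saved under pics/ and viewed, and the job is handed in when it is done.

Besides the shell and the picture viewer there is one more tool, called after "Request:" as name([rows], argument=value, ...), one row to a line, values as JSON. arm_command: Moves the arm, as the interface text tells. Its arguments: {"type":"object","properties":{"series":{"type":"array"},"newtons":{"type":"number"}},"required":["series"]}

```bash
mkdir -p pics
cat > h.py <<'E'
from workcell import bot
import numpy as np, cv2
from scipy.spatial.transform import Rotation as R
def shot(n,f):
    ci=bot.camera_info(n); p,d=bot.read_camera(n)
    cv2.imwrite('pics/'+f+'.png',p); np.savez('pics/'+f,p=p,d=d,K=ci['K'],E=ci['extrinsics']); return p,d
def ld(f): return np.load('pics/'+f+'.npz')
def px(f,u,v,z=None,dep=None):
    D=ld(f);K=D['K'];E=D['E'];r=np.linalg.inv(K)@[u,v,1]
    if z is None:
        q=r*(dep or D['d'][int(v),int(u)]); return (E@[*q,1])[:3]
    w=E[:3,:3]@r; return E[:3,3]+w*(z-E[2,3])/w[2]
def crop(f,u0,v0,u1,v1,s,o):
    cv2.imwrite('pics/'+o+'.png',cv2.resize(ld(f)['p'][v0:v1,u0:u1],None,fx=s,fy=s,interpolation=cv2.INTER_CUBIC))
def proj(f,P):
    D=ld(f);q=np.linalg.inv(D['E'])@[*P,1];q=D['K']@q[:3];return q[:2]/q[2]
E
python3 - <<'E'
from h import *
for n in ['scene','side','wrist']: shot(n,n+'0'); print(n,bot.camera_info(n)['extrinsics'].round(3).tolist(), bot.camera_info(n)['K'][0][0])
s=bot.read_state(); print(s)
E
```

```text
scene [[-0.836, 0.47, -0.281, 0.947], [0.548, 0.726, -0.415, 0.535], [0.009, -0.501, -0.865, 1.204], [0.0, 0.0, 0.0, 1.0]] 477.80024143960173
side [[-0.959, -0.156, 0.235, 0.343], [-0.282, 0.501, -0.818, 0.841], [0.01, -0.851, -0.525, 0.627], [0.0, 0.0, 0.0, 1.0]] 450.4010911336323
wrist [[0.393, -0.879, -0.27, 0.334], [-0.919, -0.377, -0.113, -0.591], [-0.002, 0.292, -0.956, 0.374], [0.0, 0.0, 0.0, 1.0]] 320.80859642294456
{'time': 0.15, 'q': array([-1.20491891e+00,  2.64596368e-01,  1.60507794e+00, -1.76079944e-06,
        1.27369236e+00, -3.69020087e-02]), 'joint_vel': array([ 0.00057274, -0.00215211, -0.00243448,  0.00043779,  0.00117989,
       -0.00044513]), 'joint_torque': array([ 3.48132035e-04, -5.15904379e+01, -3.67959237e+01, -8.03840953e-05,
        8.03353032e-03, -2.80631804e-05]), 'tool_pos': array([ 0.26439002, -0.62048636,  0.2522275 ]), 'tcp_rot': array([ 2.0004017 ,  0.41024448, -2.00099826]), 'wrist_force': array([ 0.42810827,  0.11659811, -0.82401853]), 'torque': array([ 0.0044654 , -0.01202806,  0.01612097]), 'width': 1.0006024483031415}
```

View pics/scene0.png

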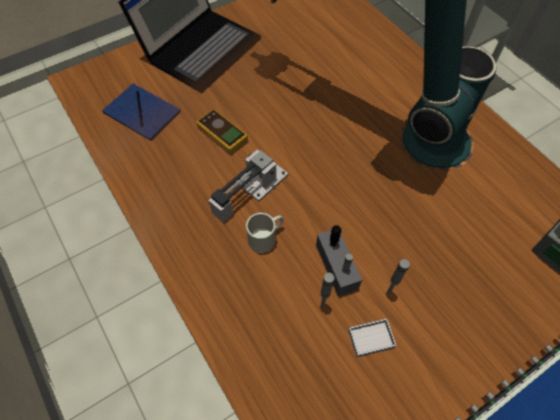

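View pics/side0.png

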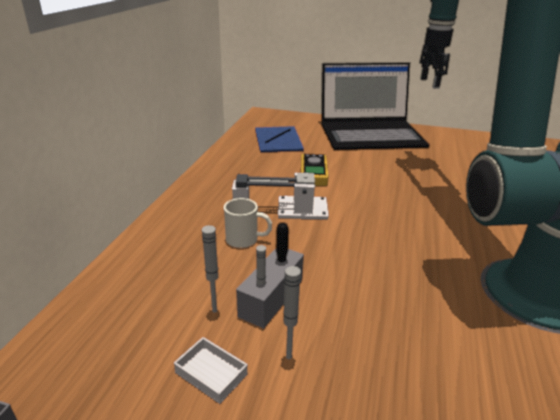

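View pics/wrist0.png

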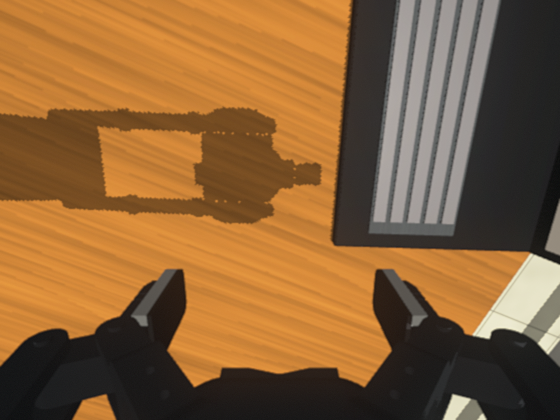

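Things that could be taken for the punch (scene picture): (348,262) in the stand's near hole, (328,283) and (401,270), both standing free on the bench and bigger. The black-handled one at (336,236) is the screwdriver. I choose the one in the stand because it is the smallest, and I'll check it in a close crop.

Run:
```python
from h import *
crop('side0',190,210,320,370,4.5/1.25,'c1'); crop('scene0',300,215,430,310,6,'c2'); crop('scene0',200,140,300,260,5,'c3');crop('side0',215,150,345,250,6,'c4')
```

```text
(no output)
```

View pics/c1.png

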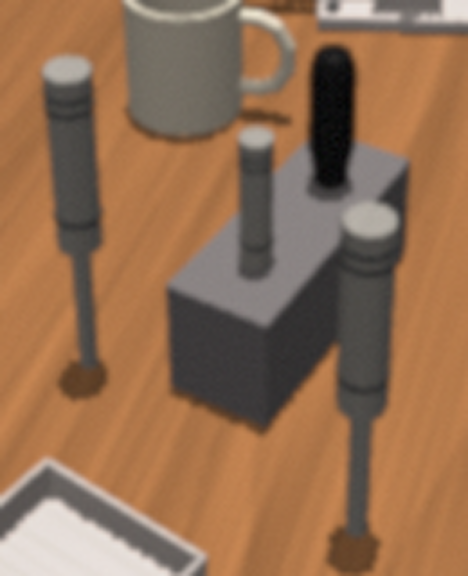

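View pics/c2.png

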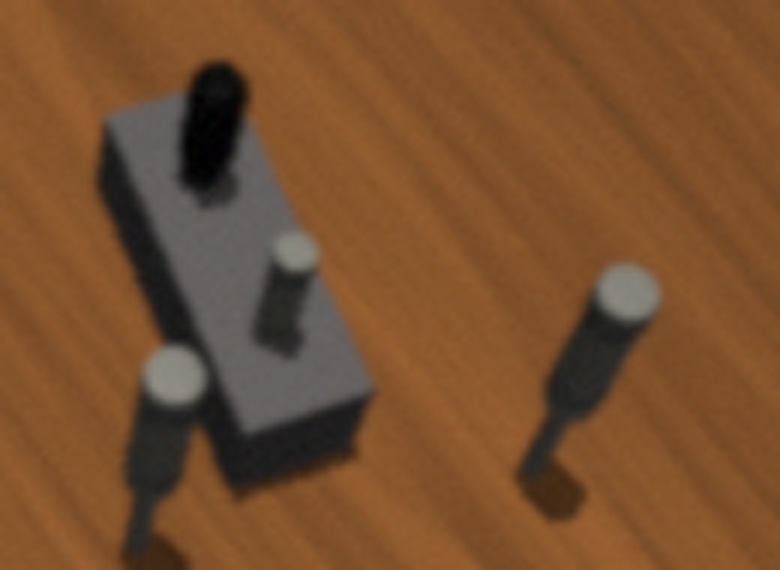

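View pics/c3.png

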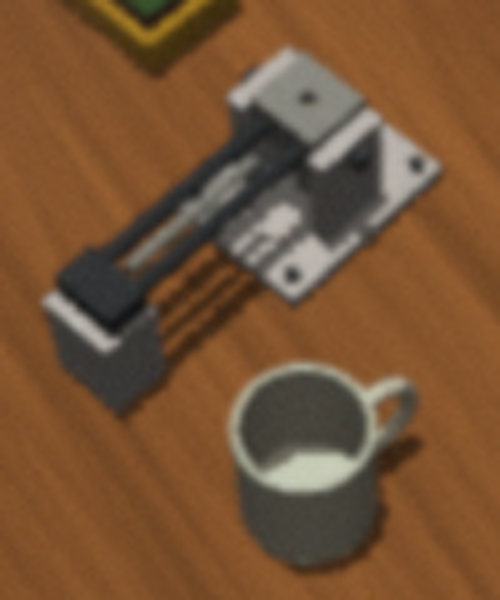

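View pics/c4.png

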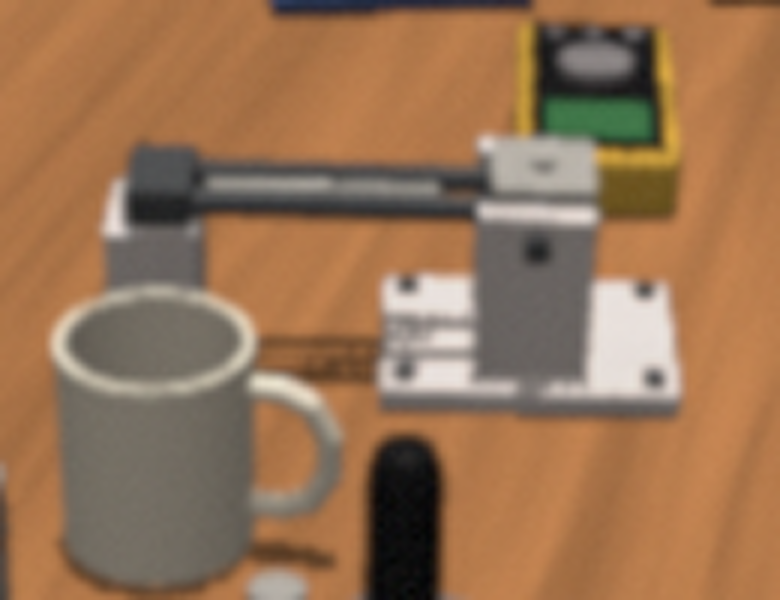

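The crops confirm it. The punch in the stand (scene top at 349,257) is clearly thinner than the free-standing pair. The knuckle's hole mouth is at scene (261.6,159.4).

Run:
```python
from h import *
c2=lambda x,y:(300+x/6,215+y/6)
c3=lambda x,y:(200+x/5,140+y/5)
c1=lambda x,y:(190+x/3.6,210+y/3.6)
c4=lambda x,y:(215+x/6,150+y/6)
P=lambda n,f,uv,z:print(n,px(f,*uv,z).round(4))
P('punch top sc','scene0',c2(295,251),.15);P('punch top sd','side0',c1(257,137),.15)
P('drv sc','scene0',c2(218,80),.155);P('drv sd','side0',c1(332,52),.158)
for a in[(105,120),(190,92),(370,388),(245,432)]:P('stand',"scene0",c2(*a),.07)
P('dec1','scene0',c2(175,377),.2);P('dec2','scene0',c2(628,293),.2)
for a in[(178,377),(625,293)]:
  print(px('scene0',*c2(*a)))
P('dec1 foot','side0',c1(85,372),0);P('dec2 foot','side0',c1(355,545),0)
P('hole sc','scene0',c3(308,97),.096);P('hole sd','side0',c4(543,165),.096)
for a in[(288,50),(370,100),(318,150),(250,88)]:P('knuckle',"scene0",c3(*a),.096)
P('tube end','scene0',c3(105,280),.091)
P('mug','scene0',c3(305,430),.09)
for a in[(440,165),(295,300),(220,250)]:P('plate','scene0',c3(*a),.012)
s=bot.read_state();print(R.from_rotvec(s['tcp_rot']).as_matrix().round(3))
E=bot.camera_info('wrist')['extrinsics'];T=np.eye(4);T[:3,:3]=R.from_rotvec(s['tcp_rot']).as_matrix();T[:3,3]=s['tool_pos'];print((np.linalg.inv(T)@E).round(3))
```

```text
punch top sc [0.5387 0.2205 0.15  ]
punch top sd [0.5397 0.218  0.15  ]
drv sc [0.5203 0.1423 0.155 ]
drv sd [0.5213 0.1442 0.158 ]
stand [0.54   0.0994 0.07  ]
stand [0.4999 0.1086 0.07  ]
stand [0.5196 0.2648 0.07  ]
stand [0.5759 0.2517 0.07  ]
dec1 [0.6274 0.2523 0.2   ]
dec2 [0.4619 0.3189 0.2   ]
[0.62324317 0.25012086 0.19005597]
[0.45833723 0.31624499 0.19068037]
dec1 foot [0.626  0.2542 0.    ]
dec2 foot [0.4573 0.3242 0.    ]
hole sc [ 0.5429 -0.1768  0.096 ]
hole sd [ 0.5458 -0.1793  0.096 ]
knuckle [ 0.5349 -0.2116  0.096 ]
knuckle [ 0.5143 -0.1557  0.096 ]
knuckle [ 0.5578 -0.1423  0.096 ]
knuckle [ 0.5675 -0.2002  0.096 ]
tube end [ 0.7003 -0.1351  0.091 ]
mug [0.6574 0.0036 0.09  ]
plate [ 0.4721 -0.1442  0.012 ]
plate [ 0.5963 -0.1103  0.012 ]
plate [ 0.6153 -0.164   0.012 ]
[[-0.001  0.392 -0.92 ]
 [ 0.002 -0.92  -0.392]
 [-1.    -0.002 -0.   ]]
[[ 0.    -0.292  0.956 -0.122]
 [ 1.     0.001  0.    -0.   ]
 [-0.001  0.956  0.292 -0.076]
 [ 0.     0.     0.     1.   ]]
```

```bash
cat >> h.py <<'E'
def plan(P,yaw=None,n=10,g=1.0,rpt=True):
    """yaw: world angle of tool z axis (deg); tool x down"""
    s=bot.read_state(); M=R.from_rotvec(s['tcp_rot']).as_matrix(); p=s['tool_pos']
    z=M[:,2]; cur=np.degrees(np.arctan2(z[1],z[0]))
    yaw=cur if yaw is None else yaw
    a=np.radians(yaw); zt=np.array([np.cos(a),np.sin(a),0]); xt=np.array([0,0,-1.]); yt=np.cross(zt,xt)
    Mt=np.c_[xt,yt,zt]; rv=R.from_matrix(M.T@Mt).as_rotvec()
    print('at',p.round(4),'yaw',cur.round(2),'tilt',(np.degrees(np.arccos(-M[2,0]))).round(2),'F',s['wrist_force'].round(1),'w',round(s['width'],3),'t',round(s['time'],2))
    d=(np.array(P)-p)/n; rows=[]
    for i in range(n):
        Mi=M@R.from_rotvec(rv*i/n).as_matrix()
        rows.append([*(rv/n).round(4).tolist(),*(Mi.T@d*100).round(3).tolist(),g])
    print(rows)
E
python3 -c "
from h import *
plan([.544,-.178,.27],180-18,12)"
```

```text
at [ 0.2644 -0.6205  0.2522] yaw -156.92 tilt 0.1 F [ 0.4  0.1 -0.8] w 1.001 t 0.15
[[0.0597, 0.0, 0.0001, -0.143, -2.479, -3.589, 1.0], [0.0597, 0.0, 0.0001, -0.144, -2.689, -3.435, 1.0], [0.0597, 0.0, 0.0001, -0.144, -2.889, -3.268, 1.0], [0.0597, 0.0, 0.0001, -0.144, -3.079, -3.09, 1.0], [0.0597, 0.0, 0.0001, -0.145, -3.258, -2.9, 1.0], [0.0597, 0.0, 0.0001, -0.145, -3.426, -2.7, 1.0], [0.0597, 0.0, 0.0001, -0.145, -3.581, -2.491, 1.0], [0.0597, 0.0, 0.0001, -0.146, -3.723, -2.273, 1.0], [0.0597, 0.0, 0.0001, -0.146, -3.852, -2.047, 1.0], [0.0597, 0.0, 0.0001, -0.147, -3.967, -1.813, 1.0], [0.0597, 0.0, 0.0001, -0.147, -4.069, -1.573, 1.0], [0.0597, 0.0, 0.0001, -0.148, -4.155, -1.327, 1.0]]
```

```bash
python3 -c "
from h import *
plan([.544,-.178,.27],-105,12)"
```

```text
at [ 0.2644 -0.6205  0.2522] yaw -156.92 tilt 0.1 F [ 0.4  0.1 -0.8] w 1.001 t 0.15
[[-0.0755, -0.0001, 0.0001, -0.143, -2.479, -3.589, 1.0], [-0.0755, -0.0001, 0.0001, -0.144, -2.201, -3.766, 1.0], [-0.0755, -0.0001, 0.0001, -0.145, -1.911, -3.921, 1.0], [-0.0755, -0.0001, 0.0001, -0.145, -1.61, -4.054, 1.0], [-0.0755, -0.0001, 0.0001, -0.146, -1.299, -4.164, 1.0], [-0.0755, -0.0001, 0.0001, -0.146, -0.981, -4.25, 1.0], [-0.0755, -0.0001, 0.0001, -0.147, -0.658, -4.312, 1.0], [-0.0755, -0.0001, 0.0001, -0.147, -0.331, -4.349, 1.0], [-0.0755, -0.0001, 0.0001, -0.147, -0.001, -4.362, 1.0], [-0.0755, -0.0001, 0.0001, -0.148, 0.328, -4.35, 1.0], [-0.0755, -0.0001, 0.0001, -0.148, 0.655, -4.312, 1.0], [-0.0755, -0.0001, 0.0001, -0.148, 0.978, -4.251, 1.0]]
```

Request:
arm_command([
  [[-0.0755,0,0,-0.2,-2.48,-3.59,1],[-0.0755,0,0,-0.2,-2.2,-3.77,1],[-0.0755,0,0,-0.15,-1.91,-3.92,1],[-0.0755,0,0,-0.15,-1.61,-4.05,1],[-0.0755,0,0,-0.15,-1.3,-4.16,1],[-0.0755,0,0,-0.15,-0.98,-4.25,1],[-0.0755,0,0,-0.15,-0.66,-4.31,1],[-0.0755,0,0,-0.15,-0.33,-4.35,1],[-0.0755,0,0,-0.15,0,-4.36,1],[-0.0755,0,0,-0.15,0.33,-4.35,1]],
])

```text
time: 1.15
tool_pos: [0.4964, -0.2398, 0.2642]
tcp_rot: [1.494, 1.003, -1.495]
wrist_force: [0.1, 0.2, 0.2]
width: 0.999
```

```bash
python3 -c "
from h import *
plan([.544,-.178,.27],-105,4)"
```

```text
at [ 0.4964 -0.2398  0.2642] yaw -112.56 tilt 0.37 F [0.1 0.2 0.2] w 0.999 t 1.15
[[-0.033, -0.0008, 0.0014, -0.142, 0.505, -1.882, 1.0], [-0.033, -0.0008, 0.0014, -0.142, 0.567, -1.865, 1.0], [-0.033, -0.0008, 0.0014, -0.143, 0.628, -1.845, 1.0], [-0.033, -0.0008, 0.0014, -0.144, 0.689, -1.823, 1.0]]
```

Tracking is good. I'll end above the knuckle and look.

Request:
arm_command([
  [[-0.033,0,0.0014,-0.15,0.5,-1.88,1],[-0.033,0,0.0014,-0.15,0.57,-1.87,1],[-0.033,0,0.0014,-0.15,0.63,-1.85,1],[-0.033,0,0.0014,-0.15,0.7,-1.82,1],[0,0,0,0,0,0,1],[0,0,0,0,0,0,1]],
])

```text
time: 1.75
tool_pos: [0.5467, -0.1682, 0.2689]
tcp_rot: [1.391, 1.088, -1.387]
wrist_force: [-0.3, -0.4, -1.1]
width: 1.003
```

```bash
python3 -c "
from h import *
shot('wrist','w1')
s=bot.read_state()
T=np.eye(4);T[:3,:3]=R.from_rotvec(s['tcp_rot']).as_matrix();T[:3,3]=s['tool_pos']
print(s['tool_pos'],proj('w1',[.544,-.178,.096]))
crop('w1',180,60,380,260,3,'w1c')
plan([.54,.219,.27],-105,10)"
```

```text
[ 0.54657533 -0.16827974  0.26891804] [278.38899215 209.15213439]
at [ 0.5466 -0.1683  0.2689] yaw -104.11 tilt 0.33 F [-0.2  0.3 -0.3] w 1.003 t 1.8
[[0.0016, -0.0005, 0.0002, 0.011, -1.008, -3.74, 1.0], [0.0016, -0.0005, 0.0002, 0.009, -1.013, -3.738, 1.0], [0.0016, -0.0005, 0.0002, 0.007, -1.019, -3.737, 1.0], [0.0016, -0.0005, 0.0002, 0.005, -1.025, -3.735, 1.0], [0.0016, -0.0005, 0.0002, 0.002, -1.031, -3.734, 1.0], [0.0016, -0.0005, 0.0002, 0.0, -1.037, -3.732, 1.0], [0.0016, -0.0005, 0.0002, -0.002, -1.043, -3.73, 1.0], [0.0016, -0.0005, 0.0002, -0.004, -1.048, -3.729, 1.0], [0.0016, -0.0005, 0.0002, -0.006, -1.054, -3.727, 1.0], [0.0016, -0.0005, 0.0002, -0.009, -1.06, -3.725, 1.0]]
```

View pics/w1.png

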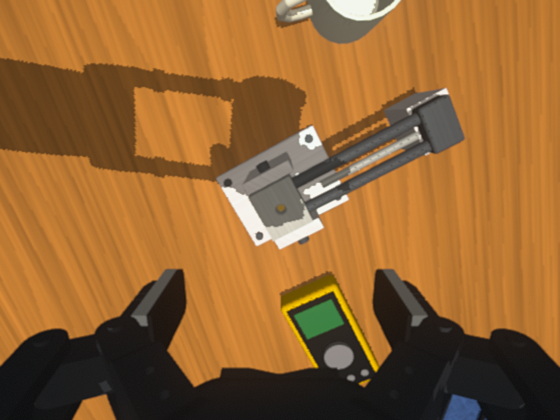

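View pics/w1c.png

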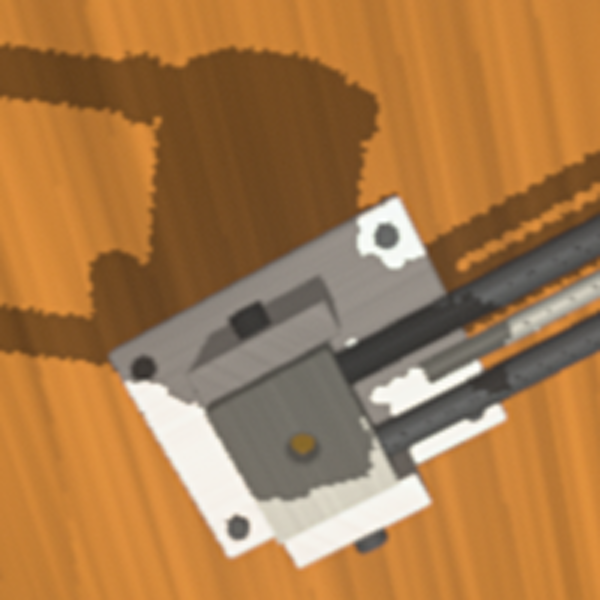

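Wrist view: the hole mouth, with the brass pin in it, is at pixel (281,208). That is close to my prediction of (278,209). Now to the punch.

Request:
arm_command([
  [[0,0,0,0,-1.01,-3.74,1],[0,0,0,0,-1.01,-3.74,1],[0,0,0,0,-1.02,-3.74,1],[0,0,0,0,-1.02,-3.74,1],[0,0,0,0,-1.03,-3.73,1],[0,0,0,0,-1.03,-3.73,1],[0,0,0,0,-1.04,-3.73,1],[0,0,0,0,-1.04,-3.73,1],[0,0,0,0,-1.05,-3.0,1],[0,0,0,0,0,0,1]],
])

```text
time: 2.8
tool_pos: [0.5371, 0.1729, 0.2684]
tcp_rot: [1.404, 1.073, -1.406]
wrist_force: [-0.2, 0.1, -0.6]
width: 0.997
```

```bash
python3 -c "
from h import *
print('hole',px('w1',281,208.3,.096))
shot('wrist','w2')
print(bot.read_state()['tool_pos'],proj('w2',[.539,.219,.15]))
u,v=proj('w2',[.539,.219,.15]).astype(int)
crop('w2',u-80,v-80,u+80,v+80,4,'w2c');print(u,v)
"
```

```text
hole [ 0.5466296  -0.17777978  0.096     ]
[0.53724753 0.17128397 0.26829598] [264.48413131 157.74199205]
264 157
```

View pics/w2.png

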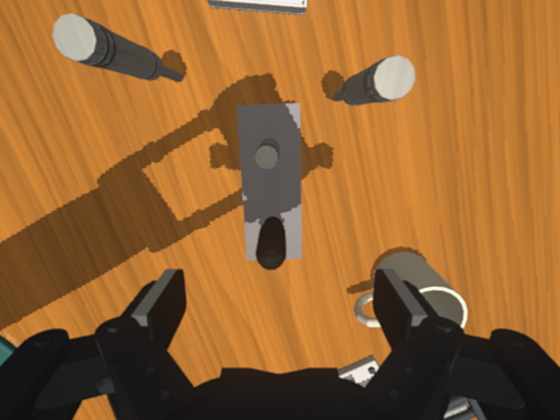

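View pics/w2c.png

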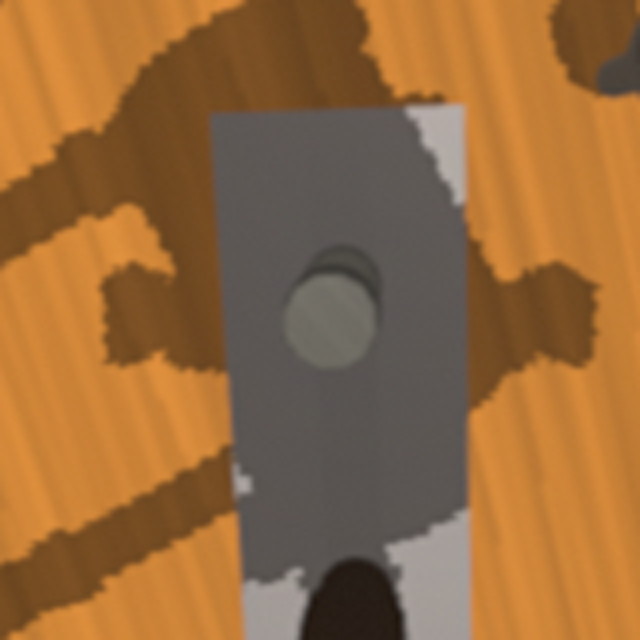

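The punch top is at wrist pixel (266.5,157.2), with the driver at (271,245) and the larger look-alikes at the upper left and right. Computing the grasp.

```bash
python3 -c "
from h import *
p=px('w2',266.5,157.2,.15);print('punch',p, px('w2',266.5,157.2))
plan([p[0],p[1],.20],-104,3)
plan([p[0],p[1],.20],-104,1)
"
```

```text
punch [0.54055767 0.21898878 0.15      ] [0.54065496 0.21913477 0.15133087]
at [0.5372 0.1713 0.2683] yaw -105.44 tilt 0.16 F [-0.7 -0.4  0.2] w 0.998 t 2.85
[[-0.0084, 0.0001, 0.0009, 2.277, -0.311, -1.563, 1.0], [-0.0084, 0.0001, 0.0009, 2.277, -0.3, -1.565, 1.0], [-0.0084, 0.0001, 0.0009, 2.277, -0.289, -1.568, 1.0]]
at [0.5372 0.1713 0.2683] yaw -105.44 tilt 0.16 F [-0.7 -0.4  0.2] w 0.998 t 2.85
[[-0.0251, 0.0003, 0.0027, 6.83, -0.932, -4.689, 1.0]]
```

Request:
arm_command([
  [[0,0,0,0,-0.46,-2.34,0.7],[0,0,0,0,-0.46,-2.34,0.7],[0,0,0,2.3,0,0,0.7],[0,0,0,2.3,0,0,0.7],[0,0,0,2.3,0,0,0.7],[0,0,0,0,0,0,0.7],[0,0,0,0,0,0,0.7]],
])

```text
time: 3.55
tool_pos: [0.544, 0.2077, 0.1986]
tcp_rot: [1.41, 1.058, -1.416]
wrist_force: [-0.3, 1.3, 0.1]
width: 0.695
```

```bash
python3 -c "
from h import *
shot('wrist','w3')
plan([.5405,.219,.119],None,5,.7)
crop('w3',160,100,360,300,3,'w3c')
"
```

```text
at [0.5437 0.2076 0.1985] yaw -106.16 tilt 0.3 F [-0.1 -0.5 -0.1] w 0.702 t 3.6
[[0.0, 0.001, -0.0002, 1.588, -0.126, -0.21, 0.7], [0.0, 0.001, -0.0002, 1.588, -0.126, -0.208, 0.7], [0.0, 0.001, -0.0002, 1.588, -0.126, -0.206, 0.7], [0.0, 0.001, -0.0002, 1.589, -0.125, -0.205, 0.7], [0.0, 0.001, -0.0002, 1.589, -0.125, -0.203, 0.7]]
```

View pics/w3.png

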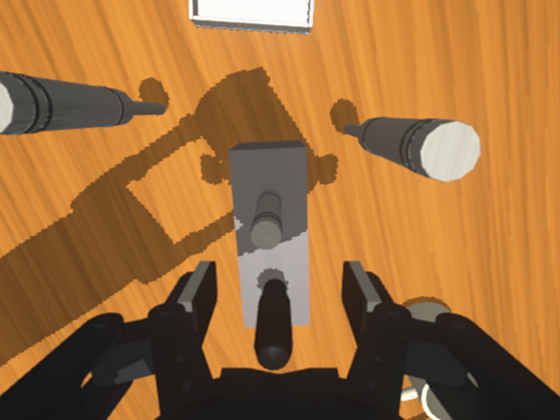

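Both look-alikes are outside the jaws' path, and the punch top at (266,233) is about 6 mm off the jaw mid-plane. That agrees with the plan. I'll centre sideways first, then go down.

Request:
arm_command([
  [[0,0.005,-0.001,0,-0.63,-1.05,0.7],[0,0,0,1.6,0,0,0.7],[0,0,0,1.6,0,0,0.7],[0,0,0,1.6,0,0,0.7],[0,0,0,1.6,0,0,0.7],[0,0,0,1.5,0,0,0.7],[0,0,0,0,0,0,0.7],[0,0,0,0,0,0,0.7]],
])

```text
time: 4.4
tool_pos: [0.5443, 0.2221, 0.1201]
tcp_rot: [1.422, 1.059, -1.403]
wrist_force: [-0.1, -0.0, 0.3]
width: 0.701
```

```bash
python3 -c "
from h import *
shot('wrist','w4')
plan([.5405,.219,.119],None,1,.7)
"
```

```text
at [0.5441 0.222  0.1201] yaw -106.12 tilt 0.64 F [ 0.6 -0.5 -0.5] w 0.7 t 4.45
[[-0.0, -0.0066, -0.009, 0.101, -0.264, 0.39, 0.7]]
```

View pics/w4.png

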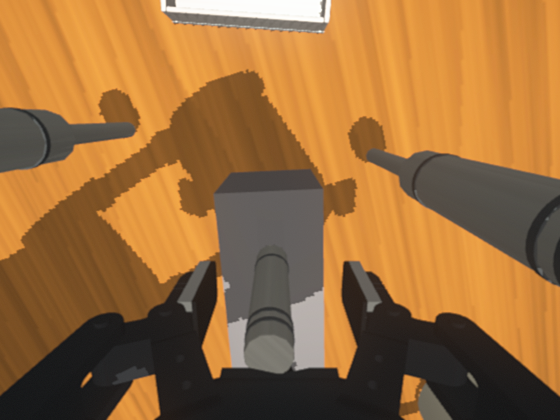

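Request:
arm_command([
  [[0,-0.0066,-0.009,0.1,-0.26,0.39,0.7],[0,0,0,0,0,0,0.7],[0,0,0,0,0,0,0.7]],
])

```text
time: 4.75
tool_pos: [0.5417, 0.2192, 0.1211]
tcp_rot: [1.415, 1.062, -1.411]
wrist_force: [-0.0, 0.5, -0.4]
width: 0.698
```

```bash
python3 -c "
from h import *
plan([.5405,.219,.119],None,1,.7)
"
```

```text
at [0.5417 0.2192 0.1211] yaw -106.12 tilt 0.15 F [-0.   0.5 -0.4] w 0.698 t 4.75
[[-0.0, -0.0015, -0.0022, 0.211, -0.105, 0.056, 0.7]]
```

Request:
arm_command([
  [[0,-0.0015,-0.002,0.2,-0.1,0.05,0.7],[0,0,0,0,0,0,0.4],[0,0,0,0,0,0,0.25],[0,0,0,0,0,0,0.1],[0,0,0,0,0,0,0],[0,0,0,0,0,0,0],[0,0,0,0,0,0,0],[0,0,0,0,0,0,0]],
], newtons=90)

```text
time: 5.55
tool_pos: [0.5413, 0.2193, 0.1204]
tcp_rot: [1.415, 1.062, -1.411]
wrist_force: [0.1, -0.0, 0.6]
width: 0.188
```

```bash
python3 -c "
from h import *
shot('wrist','w5')
plan([.5405,.219,.24],None,5,0)
"
```

```text
at [0.5413 0.2193 0.1204] yaw -106.12 tilt 0.14 F [-0.4  0.1  0.8] w 0.19 t 5.6
[[-0.0, -0.0003, -0.0004, -2.392, -0.009, 0.006, 0], [-0.0, -0.0003, -0.0004, -2.392, -0.01, 0.007, 0], [-0.0, -0.0003, -0.0004, -2.392, -0.011, 0.008, 0], [-0.0, -0.0003, -0.0004, -2.392, -0.012, 0.008, 0], [-0.0, -0.0003, -0.0004, -2.392, -0.013, 0.009, 0]]
```

View pics/w5.png

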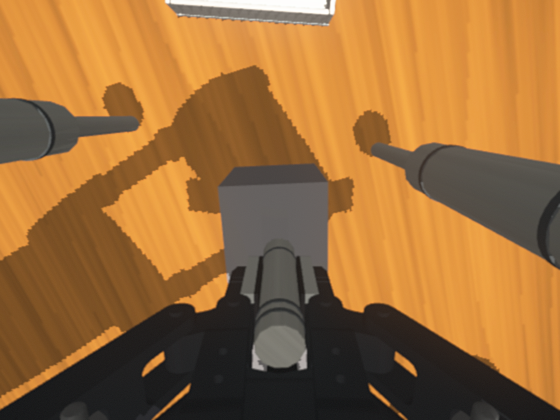

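Held (opening 0.19, about 18 mm). I'll lift straight up, clear of the screwdriver (158 mm).

Request:
arm_command([
  [[0,0,0,-1.0,0,0,0],[0,0,0,-2.0,0,0,0],[0,0,0,-2.4,0,0,0],[0,0,0,-2.4,0,0,0],[0,0,0,-2.4,0,0,0],[0,0,0,-2.4,0,0,0],[0,0,0,-2.4,0,0,0],[0,0,0,-2.4,0,0,0],[0,0,0,0,0,0,0],[0,0,0,0,0,0,0]],
])

```text
time: 6.6
tool_pos: [0.5389, 0.2186, 0.3001]
tcp_rot: [1.413, 1.063, -1.415]
wrist_force: [0.1, 0.4, -1.9]
width: 0.185
```

```bash
python3 -c "
from h import *
shot('wrist','w6');shot('side','s6')
plan([.5466,-.1778,.285],None,12,0)
print(ld('w6')['d'][330:345:5,275:290:5])
crop('s6',190,150,330,300,4,'s6c')
"
```

```text
at [0.5389 0.2185 0.2996] yaw -106.13 tilt 0.12 F [ 0.4  0.7 -1.6] w 0.186 t 6.7
[[-0.0, 0.0001, 0.0002, 0.123, 0.98, 3.155, 0], [-0.0, 0.0001, 0.0002, 0.123, 0.98, 3.155, 0], [-0.0, 0.0001, 0.0002, 0.122, 0.98, 3.155, 0], [-0.0, 0.0001, 0.0002, 0.122, 0.98, 3.155, 0], [-0.0, 0.0001, 0.0002, 0.122, 0.98, 3.155, 0], [-0.0, 0.0001, 0.0002, 0.122, 0.98, 3.155, 0], [-0.0, 0.0001, 0.0002, 0.122, 0.98, 3.155, 0], [-0.0, 0.0001, 0.0002, 0.122, 0.98, 3.155, 0], [-0.0, 0.0001, 0.0002, 0.122, 0.98, 3.155, 0], [-0.0, 0.0001, 0.0002, 0.122, 0.98, 3.155, 0], [-0.0, 0.0001, 0.0002, 0.122, 0.98, 3.155, 0], [-0.0, 0.0001, 0.0002, 0.121, 0.98, 3.155, 0]]
[[0.10730667 0.1072565  0.10794908]
 [0.10819717 0.10761252 0.10793076]
 [0.10811958 0.10824831 0.10898294]]
```

View pics/w6.png

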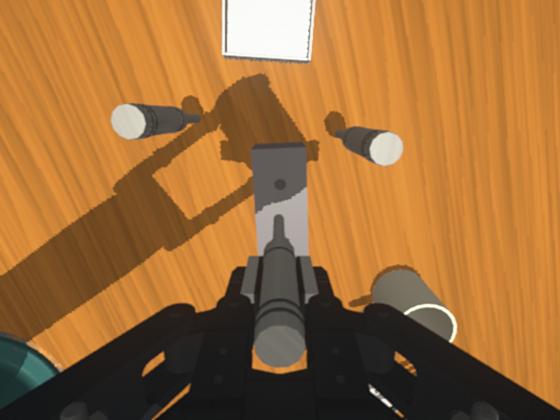

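View pics/s6.png

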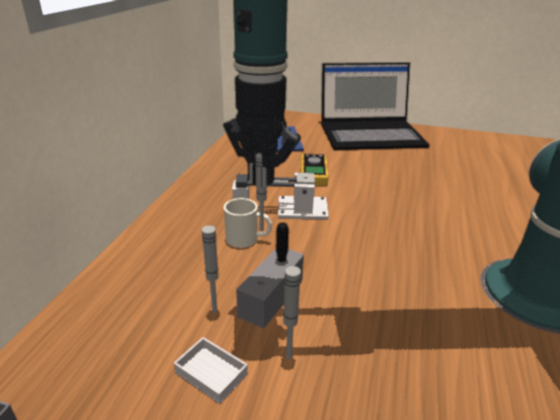

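The punch is held upright, with its tip at about (279,217) in the wrist view. The empty stand hole shows at (280,184). Closer crop to locate both.

```bash
python3 -c "
from h import *
crop('w6',240,160,320,280,5,'w6c')
s=bot.read_state();M=R.from_rotvec(s['tcp_rot']).as_matrix();p=s['tool_pos']
for zz in(-.003,0,.003):print(zz,proj('w6',p+M@[.1124,0,zz]))
print('standhole',px('w6',280,184,.07))
"
```

```text
-0.003 [277.88585346 213.72140692]
0 [277.88500392 217.44976436]
0.003 [277.88416038 221.15172214]
standhole [0.54079457 0.21932979 0.07      ]
```

View pics/w6c.png

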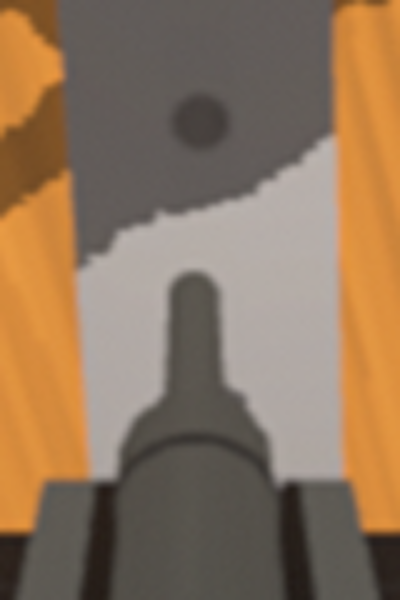

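Request:
arm_command([
  [[0,0,0,0,0.98,3.15,0],[0,0,0,0,0.98,3.15,0],[0,0,0,0,0.98,3.15,0],[0,0,0,0,0.98,3.15,0],[0,0,0,0.1,0.98,3.15,0],[0,0,0,0.2,0.98,3.15,0],[0,0,0,0.3,0.98,3.15,0],[0,0,0,0.3,0.98,3.15,0],[0,0,0,0.3,0.98,3.15,0],[0,0,0,0.3,0.98,3.15,0]],
])

```text
time: 7.7
tool_pos: [0.5367, -0.1186, 0.2633]
tcp_rot: [1.389, 1.089, -1.434]
wrist_force: [0.9, 0.1, -2.1]
width: 0.192
```

```bash
python3 -c "
from h import *
plan([.5466,-.1778,.25],None,5,0)
"
```

```text
at [ 0.5367 -0.1186  0.2633] yaw -105.63 tilt 1.87 F [ 0.9  0.1 -2.1] w 0.192 t 7.7
[[-0.0, 0.0015, 0.0063, 0.257, 0.517, 1.085, 0], [-0.0, 0.0015, 0.0063, 0.259, 0.515, 1.085, 0], [-0.0, 0.0015, 0.0063, 0.261, 0.514, 1.086, 0], [-0.0, 0.0015, 0.0063, 0.262, 0.512, 1.086, 0], [-0.0, 0.0015, 0.0063, 0.264, 0.51, 1.087, 0]]
```

Request:
arm_command([
  [[0,0.0015,0.0063,0.26,0.52,1.09,0],[0,0.0015,0.0063,0.26,0.52,1.09,0],[0,0.0015,0.0063,0.26,0.51,1.09,0],[0,0.0015,0.0063,0.26,0.51,1.09,0],[0,0.0015,0.0063,0.26,0.51,1.09,0],[0,0,0,0,0,0,0],[0,0,0,0,0,0,0],[0,0,0,0,0,0,0]],
])

```text
time: 8.5
tool_pos: [0.5443, -0.1818, 0.2425]
tcp_rot: [1.408, 1.074, -1.414]
wrist_force: [0.4, 0.0, -1.8]
width: 0.188
```

```bash
python3 -c "
from h import *
plan([.5466,-.1778,.225],None,3,0)
"
```

```text
at [ 0.5443 -0.1818  0.2425] yaw -105.77 tilt 0.48 F [ 0.4  0.  -1.8] w 0.188 t 8.5
[[0.0, -0.0006, 0.0027, 0.582, 0.042, -0.148, 0], [0.0, -0.0006, 0.0027, 0.582, 0.04, -0.148, 0], [0.0, -0.0006, 0.0027, 0.582, 0.039, -0.149, 0]]
```

Request:
arm_command([
  [[0,-0.002,0.008,0,0.12,-0.45,0],[0,0,0,0.8,0,0,0],[0,0,0,0.9,0,0,0],[0,0,0,0,0,0,0],[0,0,0,0,0,0,0]],
])

```text
time: 9.0
tool_pos: [0.5472, -0.1755, 0.2245]
tcp_rot: [1.408, 1.067, -1.406]
wrist_force: [0.7, -0.1, -1.8]
width: 0.187
```

```bash
python3 -c "
from h import *
shot('wrist','w7');shot('side','s7');shot('scene','c7')
plan([.5466,-.1778,.225],None,1,0)
crop('w7',230,170,330,270,6,'w7c')
s=bot.read_state();M=R.from_rotvec(s['tcp_rot']).as_matrix();p=s['tool_pos']
print(proj('w7',p+M@[.1124,0.0007,.0015]),p+M@[.1124,0.0007,.0015])
"
```

```text
at [ 0.5473 -0.1757  0.2248] yaw -105.64 tilt 0.1 F [-0.9 -0.5 -2.3] w 0.19 t 9.15
[[-0.0, -0.0001, -0.0017, -0.018, -0.012, 0.222, 0]]
[279.23491353 219.79503989] [ 0.54776305 -0.17736099  0.11241819]
```

View pics/w7c.png

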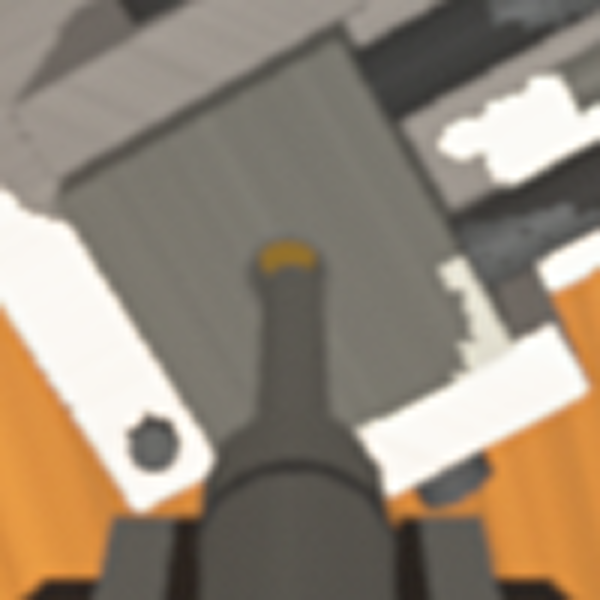

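```bash
python3 -c "
from h import *
crop('s7',230,120,360,230,6,'s7c')
crop('c7',210,100,320,210,5.4,'c7c')"
```

```text
(no output)
```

View pics/s7c.png

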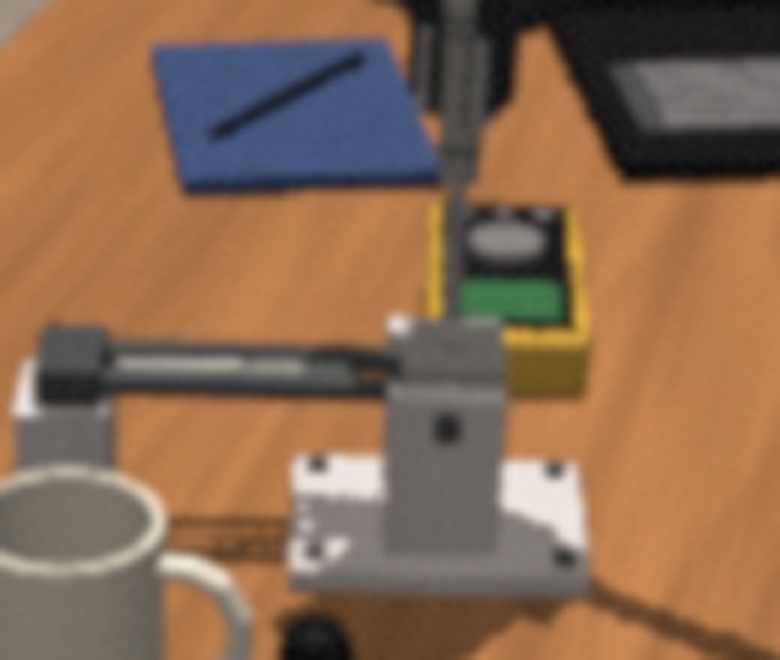

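View pics/c7c.png

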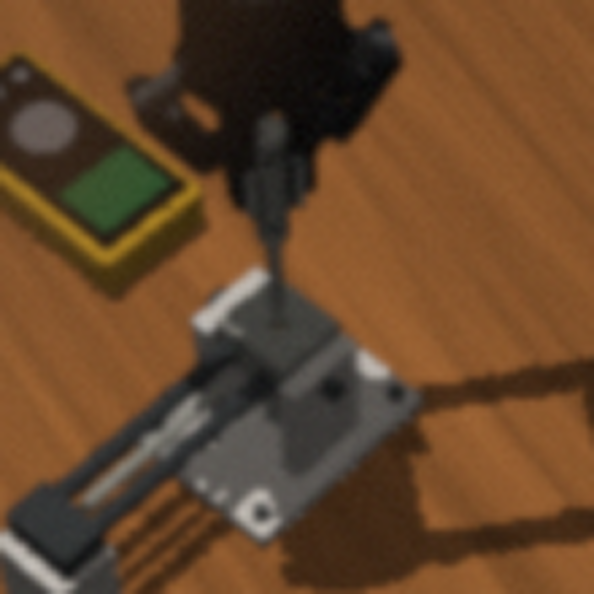

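```bash
python3 -c "
from h import *
g=cv2.cvtColor(ld('w7')['p'],cv2.COLOR_BGR2GRAY)
cv2.imwrite('pics/w7d.png',cv2.resize(ld('w7')['p'][200:235,258:300],None,fx=16,fy=16,interpolation=cv2.INTER_CUBIC))
h=px('w7',277.7,215.8,.096);t=px('w7',278.9,219.7,.1124);print(h,t)
s=bot.read_state();M=R.from_rotvec(s['tcp_rot']).as_matrix();print('delta tool mm',M.T@(h-t)*1000)
for du,dv in((0,0),):
  for c in (h,):
    for a in np.arange(0,360,90): print(a,proj('w7',c+[.005*np.cos(np.radians(a-105)),.005*np.sin(np.radians(a-105)),0]))
"
```

```text
[ 0.54605688 -0.17893785  0.096     ] [ 0.54753444 -0.17722377  0.1124    ]
delta tool mm [16.39808144 -0.98797334  2.05136303]
0 [277.76559707 221.59366135]
90 [283.81025142 215.74140644]
180 [277.63366838 209.94146176]
270 [271.59005929 215.85859058]
```

View pics/w7d.png

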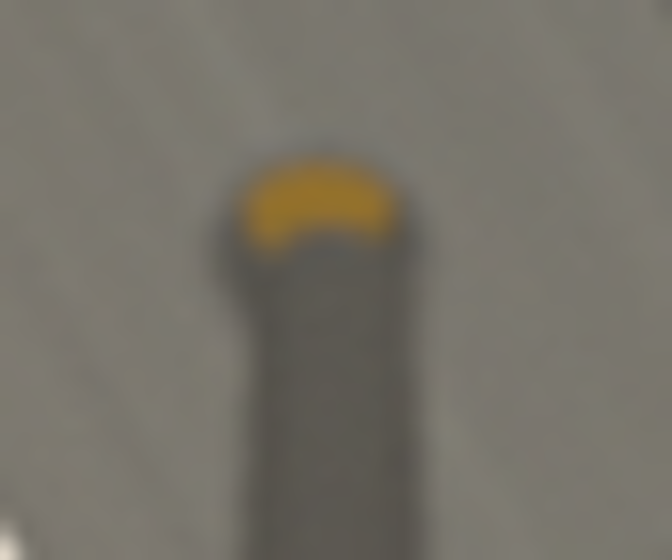

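Request:
arm_command([
  [[0,0,-0.0017,0,-0.09,0.2,0],[0,0,0,0.5,0,0,0],[0,0,0,0.5,0,0,0],[0,0,0,0,0,0,0],[0,0,0,0,0,0,0]],
])

```text
time: 9.65
tool_pos: [0.5461, -0.1781, 0.2146]
tcp_rot: [1.408, 1.066, -1.407]
wrist_force: [0.7, -0.1, -1.8]
width: 0.185
```

```bash
python3 -c "
from h import *
plan([.5461,-.1776,.214],None,1,0)
shot('wrist','w8')
cv2.imwrite('pics/w8d.png',cv2.resize(ld('w8')['p'][200:240,258:303],None,fx=14,fy=14,interpolation=cv2.INTER_CUBIC))
s=bot.read_state();M=R.from_rotvec(s['tcp_rot']).as_matrix();p=s['tool_pos']
print(proj('w8',p+M@[.1124,0.0007,.0015]),p+M@[.1124,0.0007,.0015])
"
```

```text
at [ 0.5461 -0.1781  0.2146] yaw -105.68 tilt 0.06 F [ 0.7 -0.1 -1.8] w 0.185 t 9.65
[[0.0, 0.0001, -0.0011, 0.062, -0.015, -0.048, 0]]
[278.74848485 219.36850086] [ 0.54637725 -0.17972326  0.10212092]
```

View pics/w8d.png

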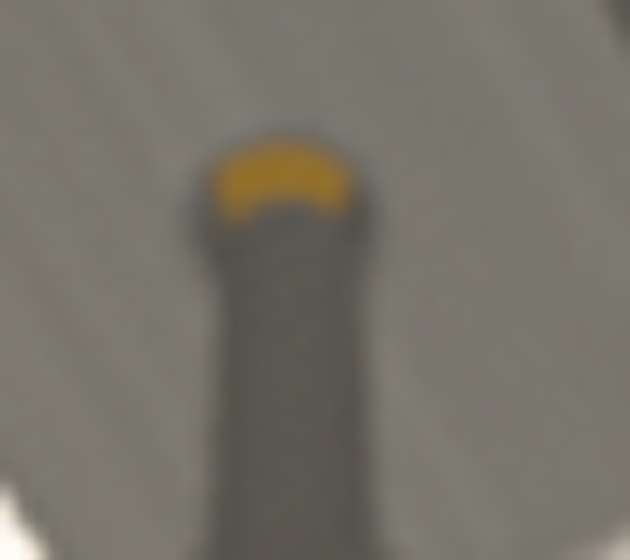

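```bash
python3 -c "
from h import *
s=bot.read_state();M=R.from_rotvec(s['tcp_rot']).as_matrix()
h=px('w8',278.2,215.4,.096);t=px('w8',278.75,219.2,.1021);print(h,t,M.T@(h-t)*1000)
"
```

```text
[ 0.546307   -0.17838575  0.096     ] [ 0.54641323 -0.17959892  0.1021    ] [ 6.09960548 -0.43513761 -1.1395414 ]
```

Request:
arm_command([
  [[0,0,-0.001,0,-0.03,-0.1,0],[0,0,0,0.4,0,0,0],[0,0,0,0,0,0,0],[0,0,0,0,0,0,0]],
])

```text
time: 10.1
tool_pos: [0.5462, -0.1769, 0.2105]
tcp_rot: [1.408, 1.067, -1.408]
wrist_force: [-0.2, 0.2, -1.6]
width: 0.186
```

```bash
python3 -c "
from h import *
plan([.5461,-.1776,.214],None,1,0)
shot('wrist','w9')
cv2.imwrite('pics/w9d.png',cv2.resize(ld('w9')['p'][200:240,258:303],None,fx=14,fy=14,interpolation=cv2.INTER_CUBIC))
s=bot.read_state();M=R.from_rotvec(s['tcp_rot']).as_matrix();p=s['tool_pos']
print(proj('w9',p+M@[.1124,0.0007,.0015]),p+M@[.1124,0.0007,.0015])
"
```

```text
at [ 0.5462 -0.1769  0.2105] yaw -105.67 tilt 0.02 F [-0.2  0.2 -1.6] w 0.186 t 10.1
[[0.0, 0.0001, -0.0003, -0.354, 0.007, 0.07, 0]]
[278.71296333 219.34586903] [ 0.54636034 -0.17848556  0.09791619]
```

View pics/w9d.png

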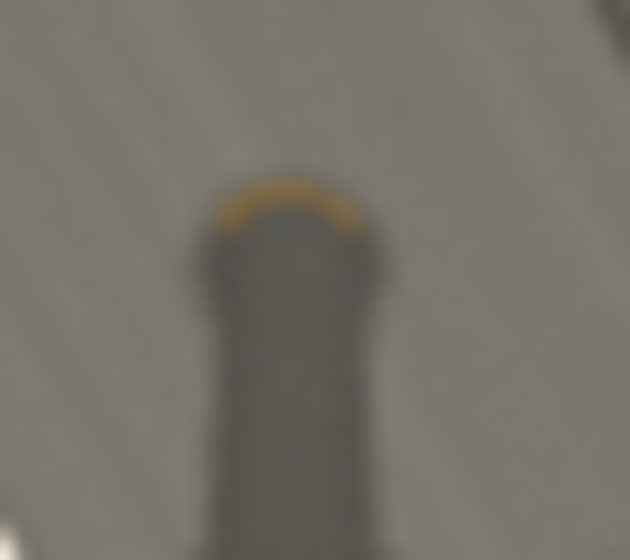

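```bash
python3 -c "
from h import *
s=bot.read_state();M=R.from_rotvec(s['tcp_rot']).as_matrix()
h=px('w9',278.6,218.3,.096);t=px('w9',278.7,219.2,.0979);print(h,t,M.T@(h-t)*1000)
"
```

```text
[ 0.54633516 -0.17824768  0.096     ] [ 0.54638106 -0.17837434  0.0979    ] [ 1.90000456 -0.07825347 -0.10958363]
```

Tip and hole mouth line up to about 0.1 mm. Going in gently.

Request:
arm_command([
  [[0,0,0,0.12,0,0,0],[0,0,0,0.12,0,0,0],[0,0,0,0.12,0,0,0],[0,0,0,0,0,0,0]],
])

```text
time: 10.55
tool_pos: [0.5462, -0.1771, 0.2067]
tcp_rot: [1.407, 1.067, -1.408]
wrist_force: [-0.1, 0.6, -2.8]
width: 0.192
```

Request:
arm_command([
  [[0,0,0,0.1,0,0,0],[0,0,0,0.1,0,0,0],[0,0,0,0,0,0,0]],
])

```text
time: 10.85
tool_pos: [0.5462, -0.1772, 0.2045]
tcp_rot: [1.407, 1.067, -1.408]
wrist_force: [-0.7, 0.1, -2.2]
width: 0.187
```

Request:
arm_command([
  [[0,0,0,0.08,0,0,0],[0,0,0,0.08,0,0,0],[0,0,0,0.08,0,0,0]],
])

```text
time: 11.15
tool_pos: [0.5462, -0.1772, 0.202]
tcp_rot: [1.407, 1.066, -1.408]
wrist_force: [0.1, -0.3, -2.0]
width: 0.182
```

Request:
arm_command([
  [[0,0,0,0.08,0,0,0],[0,0,0,0.08,0,0,0],[0,0,0,0.08,0,0,0],[0,0,0,0.08,0,0,0]],
])

```text
time: 11.55
tool_pos: [0.5463, -0.1772, 0.1987]
tcp_rot: [1.407, 1.066, -1.408]
wrist_force: [-1.6, -0.4, 2.7]
width: 0.184
```

The tip is 10 mm down, in the hole and touching the pin. Pressing at about 8-10 mm/s.

Request:
arm_command([
  [[0,0,0,0.08,0,0,0],[0,0,0,0.08,0,0,0],[0,0,0,0.08,0,0,0],[0,0,0,0.08,0,0,0]],
])

```text
time: 11.95
tool_pos: [0.5465, -0.1773, 0.1987]
tcp_rot: [1.408, 1.065, -1.407]
wrist_force: [-1.4, 0.5, 6.2]
width: 0.185
```

Request:
arm_command([
  [[0,0,0,0.1,0,0,0],[0,0,0,0.1,0,0,0],[0,0,0,0.1,0,0,0],[0,0,0,0.1,0,0,0],[0,0,0,0.1,0,0,0]],
])

```text
time: 12.45
tool_pos: [0.5465, -0.1773, 0.1982]
tcp_rot: [1.408, 1.065, -1.406]
wrist_force: [-3.7, 1.0, 5.7]
width: 0.186
```

Request:
arm_command([
  [[0,0,0,0.15,0,0,0],[0,0,0,0.15,0,0,0],[0,0,0,0.15,0,0,0],[0,0,0,0.15,0,0,0]],
])

```text
time: 12.85
tool_pos: [0.5465, -0.1773, 0.1966]
tcp_rot: [1.408, 1.064, -1.406]
wrist_force: [-3.5, 1.4, 7.7]
width: 0.187
```

Request:
arm_command([
  [[0,0,0,0.2,0,0,0],[0,0,0,0.2,0,0,0],[0,0,0,0.2,0,0,0],[0,0,0,0.2,0,0,0]],
])

```text
time: 13.25
tool_pos: [0.5465, -0.1773, 0.1936]
tcp_rot: [1.408, 1.063, -1.405]
wrist_force: [-3.8, 1.2, 7.4]
width: 0.186
```

Request:
arm_command([
  [[0,0,0,0.25,-0.05,0,0],[0,0,0,0.25,-0.05,0,0],[0,0,0,0.25,0,0,0],[0,0,0,0.25,0,0,0],[0,0,0,0.25,0,0,0]],
])

```text
time: 13.75
tool_pos: [0.5462, -0.1772, 0.1886]
tcp_rot: [1.409, 1.061, -1.403]
wrist_force: [-3.9, 1.3, 9.0]
width: 0.187
```

```bash
python3 -c "
from h import *
plan([.5461,-.1776,.165],None,1,0);print(bot.read_state()['torque'])
shot('side','s10');shot('wrist','w10')
crop('s10',230,100,360,210,6,'s10c')"
```

```text
at [ 0.5462 -0.1772  0.1886] yaw -105.65 tilt 0.41 F [-3.9  1.3  9. ] w 0.187 t 13.75
[[0.0, 0.0015, -0.0071, 2.357, -0.02, 0.038, 0]]
[ 0.36330353  1.10653455 -0.03103075]
```

View pics/s10c.png

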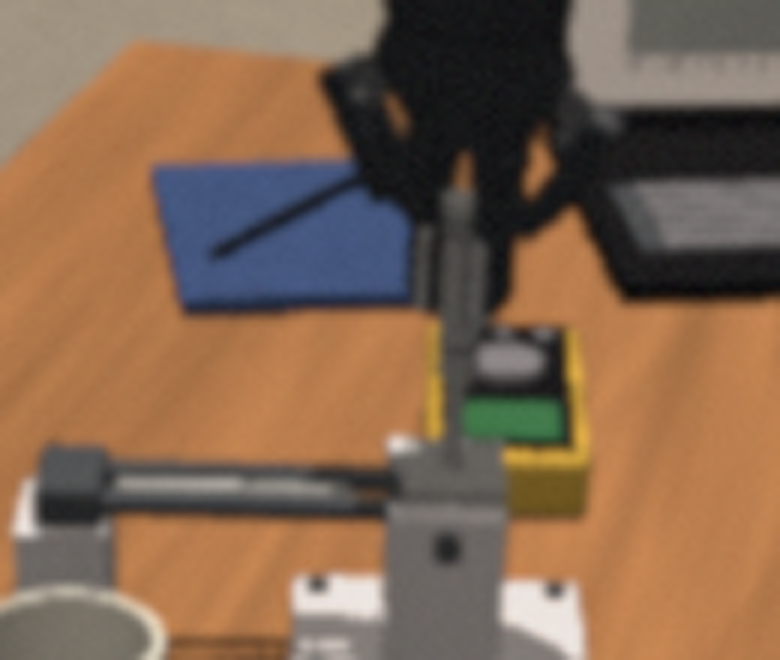

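View pics/w10.png

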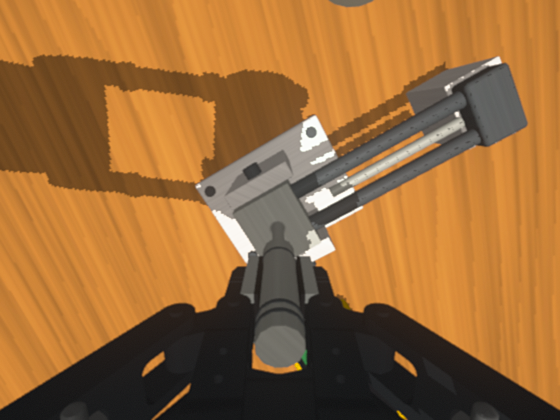

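The punch sits straight in the hole (the wrist view shows the shank entering at (279,232)), and the grip hasn't slipped. Continuing with a small tilt fix.

Request:
arm_command([
  [[0,0.0015,-0.004,0.25,-0.03,0,0],[0,0,-0.003,0.25,-0.03,0,0],[0,0,0,0.28,0,0,0],[0,0,0,0.28,0,0,0],[0,0,0,0.28,0,0,0],[0,0,0,0.28,0,0,0]],
])

```text
time: 14.45
tool_pos: [0.5466, -0.1775, 0.1817]
tcp_rot: [1.408, 1.064, -1.405]
wrist_force: [-5.1, 0.9, 9.8]
width: 0.19
```

```bash
python3 -c "
from h import *
plan([.5461,-.1776,.165],None,1,0)"
```

```text
at [ 0.5466 -0.1775  0.1817] yaw -105.64 tilt 0.21 F [-5.1  0.9  9.8] w 0.19 t 14.45
[[0.0, 0.0006, -0.0036, 1.672, -0.055, 0.021, 0]]
```

Request:
arm_command([
  [[0,0,-0.002,0.28,-0.06,0,0],[0,0,-0.001,0.28,-0.06,0,0],[0,0,0,0.28,-0.04,0,0],[0,0,0,0.28,-0.02,0,0],[0,0,0,0.28,0,0,0],[0,0,0,0.28,0,0,0]],
])

```text
time: 15.05
tool_pos: [0.5464, -0.1775, 0.175]
tcp_rot: [1.409, 1.062, -1.404]
wrist_force: [-4.6, 1.2, 10.4]
width: 0.183
```

```bash
python3 -c "
from h import *
plan([.5461,-.1776,.165],None,1,0)"
```

```text
at [ 0.5464 -0.1775  0.175 ] yaw -105.64 tilt 0.31 F [-4.6  1.2 10.4] w 0.183 t 15.05
[[0.0, 0.0008, -0.0054, 0.998, -0.034, 0.019, 0]]
```

Request:
arm_command([
  [[0,0,-0.003,0.28,-0.04,0,0],[0,0,-0.002,0.28,-0.02,0,0],[0,0,0,0.28,0,0,0],[0,0,0,0.28,0,0,0],[0,0,0,0.25,0,0,0],[0,0,0,0.25,0,0,0]],
])

```text
time: 15.65
tool_pos: [0.5466, -0.1776, 0.1687]
tcp_rot: [1.408, 1.064, -1.406]
wrist_force: [-5.1, 2.2, 10.7]
width: 0.183
```

Request:
arm_command([
  [[0,0,-0.002,0.22,0,0,0],[0,0,0,0.22,0,0,0],[0,0,0,0.22,0,0,0]],
])

```text
time: 15.95
tool_pos: [0.5468, -0.1777, 0.1667]
tcp_rot: [1.407, 1.065, -1.407]
wrist_force: [-3.5, 1.3, 9.3]
width: 0.192
```

Request:
arm_command([
  [[0,0,0,0.22,0,0,0],[0,0,0,0.22,0,0,0]],
])

```text
time: 16.15
tool_pos: [0.5467, -0.1777, 0.1653]
tcp_rot: [1.407, 1.065, -1.407]
wrist_force: [-4.7, 1.5, 9.7]
width: 0.187
```

Request:
arm_command([
  [[0,0,0,0.22,0,0,0],[0,0,0,0.22,0,0,0]],
])

```text
time: 16.35
tool_pos: [0.5468, -0.1777, 0.1641]
tcp_rot: [1.408, 1.065, -1.407]
wrist_force: [-5.4, 0.8, 13.8]
width: 0.189
```

Request:
arm_command([
  [[0,0,0,0.22,0,0,0],[0,0,0,0.22,0,0,0]],
])

```text
time: 16.55
tool_pos: [0.5468, -0.1778, 0.1641]
tcp_rot: [1.408, 1.065, -1.407]
wrist_force: [-6.4, 1.8, 13.7]
width: 0.19
```

Request:
arm_command([
  [[0,0,0,0.25,0,0,0],[0,0,0,0.25,0,0,0]],
])

```text
time: 16.75
tool_pos: [0.5468, -0.1778, 0.1641]
tcp_rot: [1.408, 1.064, -1.407]
wrist_force: [-6.6, 2.8, 15.1]
width: 0.184
```

It has stalled at TCP z 0.1641 with the force rising. The hard stop was predicted at 0.1644, so the pin is on the catch tube's floor. Withdrawing straight up.

Request:
arm_command([
  [[0,0,0,-0.4,0,0,0],[0,0,0,-0.8,0,0,0],[0,0,0,-1.0,0,0,0],[0,0,0,-1.0,0,0,0],[0,0,0,-1.0,0,0,0],[0,0,0,0,0,0,0]],
])

```text
time: 17.35
tool_pos: [0.5472, -0.1777, 0.2083]
tcp_rot: [1.409, 1.063, -1.405]
wrist_force: [0.7, 0.2, -0.1]
width: 0.188
```

```bash
python3 -c "
from h import *
plan([.5466,-.1776,.30],None,5,0)"
```

```text
at [ 0.5472 -0.1777  0.2083] yaw -105.68 tilt 0.23 F [ 0.7  0.2 -0.1] w 0.188 t 17.35
[[0.0, 0.0001, -0.0008, -1.834, -0.005, 0.003, 0], [0.0, 0.0001, -0.0008, -1.834, -0.007, 0.003, 0], [0.0, 0.0001, -0.0008, -1.834, -0.008, 0.003, 0], [0.0, 0.0001, -0.0008, -1.834, -0.01, 0.003, 0], [0.0, 0.0001, -0.0008, -1.834, -0.011, 0.002, 0]]
```

Request:
arm_command([
  [[0,0,-0.0008,-1.5,0,0,0],[0,0,-0.0008,-1.9,0,0,0],[0,0,-0.0008,-1.9,0,0,0],[0,0,-0.0008,-1.9,0,0,0],[0,0,0,-1.9,0,0,0],[0,0,0,0,0,0,0],[0,0,0,0,0,0,0]],
])

```text
time: 18.05
tool_pos: [0.5466, -0.1773, 0.3059]
tcp_rot: [1.408, 1.066, -1.408]
wrist_force: [-0.1, 0.1, -2.3]
width: 0.184
```

```bash
python3 -c "
from h import *
shot('wrist','w11')
cv2.imwrite('pics/w11c.png',cv2.resize(ld('w11')['p'][150:270,220:340],None,fx=5,fy=5,interpolation=cv2.INTER_CUBIC))
plan([.5413,.2193,.30],-106.1,12,0)"
```

```text
at [ 0.5468 -0.1774  0.3061] yaw -105.68 tilt 0.06 F [ 0.1 -0.  -1.9] w 0.189 t 18.1
[[0.0006, 0.0, -0.0001, 0.048, -0.937, -3.17, 0], [0.0006, 0.0, -0.0001, 0.048, -0.939, -3.17, 0], [0.0006, 0.0, -0.0001, 0.048, -0.941, -3.169, 0], [0.0006, 0.0, -0.0001, 0.049, -0.943, -3.169, 0], [0.0006, 0.0, -0.0001, 0.049, -0.945, -3.168, 0], [0.0006, 0.0, -0.0001, 0.049, -0.947, -3.168, 0], [0.0006, 0.0, -0.0001, 0.049, -0.949, -3.167, 0], [0.0006, 0.0, -0.0001, 0.05, -0.951, -3.166, 0], [0.0006, 0.0, -0.0001, 0.05, -0.953, -3.166, 0], [0.0006, 0.0, -0.0001, 0.05, -0.955, -3.165, 0], [0.0006, 0.0, -0.0001, 0.05, -0.957, -3.165, 0], [0.0006, 0.0, -0.0001, 0.05, -0.958, -3.164, 0]]
```

View pics/w11c.png

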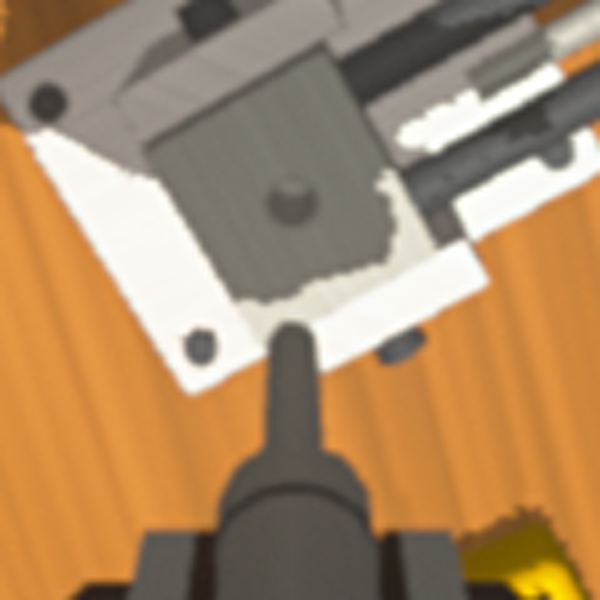

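The hole now shows empty at its mouth: crop (292,203), no brass in sight. The tip pixel is unchanged, so the grip held. Carrying the punch back at a height clear of the screwdriver.

Request:
arm_command([
  [[0,0,0,0,-0.94,-3.17,0],[0,0,0,0,-0.94,-3.17,0],[0,0,0,0,-0.94,-3.17,0],[0,0,0,0,-0.94,-3.17,0],[0,0,0,0,-0.95,-3.17,0],[0,0,0,0,-0.95,-3.17,0],[0,0,0,0,-0.95,-3.17,0],[0,0,0,0,-0.95,-3.17,0],[0,0,0,0,-0.95,-3.17,0],[0,0,0,0,-0.95,-3.17,0]],
])

```text
time: 19.1
tool_pos: [0.5353, 0.1607, 0.2903]
tcp_rot: [1.4, 1.074, -1.433]
wrist_force: [0.8, 0.5, -2.7]
width: 0.188
```

```bash
python3 -c "
from h import *
plan([.5413,.2193,.30],-106.1,3,0)"
```

```text
at [0.5353 0.1607 0.2903] yaw -106.18 tilt 1.23 F [ 0.8  0.5 -2.7] w 0.188 t 19.1
[[-0.0005, 0.0027, 0.0066, -0.332, -0.359, -1.928, 0], [-0.0005, 0.0027, 0.0066, -0.329, -0.356, -1.929, 0], [-0.0005, 0.0027, 0.0066, -0.326, -0.353, -1.931, 0]]
```

Request:
arm_command([
  [[0,0.0027,0.0066,-0.3,-0.36,-1.93,0],[0,0.0027,0.0066,-0.3,-0.36,-1.93,0],[0,0.0027,0.0066,-0.3,-0.36,-1.93,0],[0,0,0,0,0,0,0],[0,0,0,0,0,0,0],[0,0,0,0,0,0,0]],
])

```text
time: 19.7
tool_pos: [0.5361, 0.2248, 0.2894]
tcp_rot: [1.398, 1.071, -1.423]
wrist_force: [0.6, -0.6, -3.1]
width: 0.189
```

```bash
python3 -c "
from h import *
plan([.5413,.2193,.30],-106.1,1,0)"
```

```text
at [0.5361 0.2248 0.2894] yaw -105.8 tilt 0.86 F [ 0.6 -0.6 -3.1] w 0.189 t 19.7
[[0.0052, 0.0081, 0.0126, -1.063, 0.635, 0.392, 0]]
```

Request:
arm_command([
  [[0.005,0.008,0.0126,0,0.63,0.39,0],[0,0,0,1.5,0,0,0],[0,0,0,2.0,0,0,0],[0,0,0,2.0,0,0,0],[0,0,0,2.0,0,0,0],[0,0,0,0,0,0,0],[0,0,0,0,0,0,0]],
])

```text
time: 20.4
tool_pos: [0.5411, 0.2125, 0.2074]
tcp_rot: [1.417, 1.057, -1.42]
wrist_force: [-0.4, 0.7, -2.1]
width: 0.187
```

```bash
python3 -c "
from h import *
plan([.5413,.2193,.19],-106.1,1,0)"
```

```text
at [0.5411 0.2125 0.2074] yaw -106.54 tilt 0.11 F [-0.4  0.7 -2.1] w 0.187 t 20.4
[[-0.0077, 0.0019, 0.0002, 1.735, -0.172, -0.657, 0]]
```

Request:
arm_command([
  [[-0.008,0.002,0,0,-0.17,-0.66,0],[0,0,0,0,0,0,0],[0,0,0,0.9,0,0,0],[0,0,0,0,0,0,0],[0,0,0,0,0,0,0]],
])

```text
time: 20.9
tool_pos: [0.5435, 0.2204, 0.2013]
tcp_rot: [1.418, 1.062, -1.407]
wrist_force: [-0.0, 0.2, -2.7]
width: 0.185
```

```bash
python3 -c "
from h import *
plan([.5413,.2193,.19],-106.1,1,0)
shot('wrist','w12')
cv2.imwrite('pics/w12c.png',cv2.resize(ld('w12')['p'][190:240,250:310],None,fx=12,fy=12,interpolation=cv2.INTER_CUBIC))
"
```

```text
at [0.5435 0.2204 0.2013] yaw -106.07 tilt 0.35 F [-0.   0.2 -2.7] w 0.185 t 20.9
[[0.0004, -0.004, -0.0048, 1.131, -0.185, 0.171, 0]]
```

View pics/w12c.png

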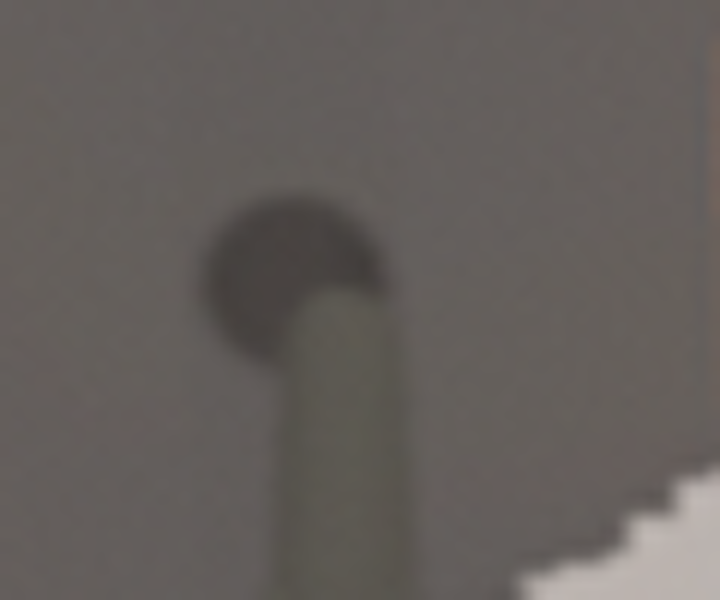

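```bash
python3 -c "
from h import *
s=bot.read_state();M=R.from_rotvec(s['tcp_rot']).as_matrix()
h=px('w12',274.5,213.4,.07);t=px('w12',278.75,219.1,.0889);print(h,t,M.T@(h-t)*1000)
"
```

```text
[0.54068827 0.21915939 0.07      ] [0.5443067  0.21933229 0.0889    ] [18.88151496 -3.50634763  1.23566457]
```

Request:
arm_command([
  [[0,-0.004,-0.005,0,-0.3,0.08,0],[0,0,0,0,0,0,0],[0,0,0,0.9,0,0,0],[0,0,0,0,0,0,0],[0,0,0,0,0,0,0]],
])

```text
time: 21.45
tool_pos: [0.5399, 0.2205, 0.1916]
tcp_rot: [1.412, 1.064, -1.414]
wrist_force: [-0.4, -0.6, -1.5]
width: 0.188
```

```bash
python3 -c "
from h import *
plan([.5413,.2193,.19],-106.1,1,0)
shot('wrist','w13')
cv2.imwrite('pics/w13c.png',cv2.resize(ld('w13')['p'][190:240,250:310],None,fx=12,fy=12,interpolation=cv2.INTER_CUBIC))
"
```

```text
at [0.5399 0.2205 0.1916] yaw -106.07 tilt 0.05 F [-0.4 -0.6 -1.5] w 0.188 t 21.45
[[0.0005, 0.0004, 0.0007, 0.164, 0.163, 0.073, 0]]
```

View pics/w13c.png

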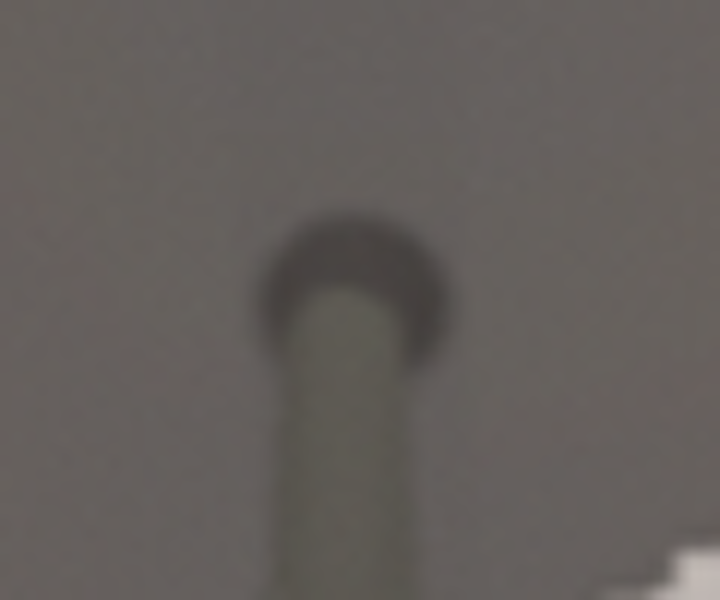

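```bash
python3 -c "
from h import *
s=bot.read_state();M=R.from_rotvec(s['tcp_rot']).as_matrix()
h=px('w13',279.6,215.3,.07);t=px('w13',278.75,219.1,.0792);print(h,t,M.T@(h-t)*1000)
"
```

```text
[0.54072842 0.21903022 0.07      ] [0.54004507 0.21905855 0.0792    ] [ 9.19894705  0.67694709 -0.16992784]
```

Within 0.7 mm. I'll correct that and lower it partway.

Request:
arm_command([
  [[0,0,0,0,0.07,0,0],[0,0,0,0.5,0,0,0],[0,0,0,0.5,0,0,0],[0,0,0,0.5,0,0,0],[0,0,0,0.5,0,0,0],[0,0,0,0,0,0,0]],
])

```text
time: 22.1
tool_pos: [0.5402, 0.22, 0.1693]
tcp_rot: [1.411, 1.064, -1.415]
wrist_force: [-0.0, 0.5, -2.7]
width: 0.194
```

```bash
python3 -c "
from h import *
plan([.5413,.2193,.121],-106.1,5,0)"
```

```text
at [0.5402 0.22   0.1693] yaw -106.08 tilt 0.12 F [-0.   0.5 -2.7] w 0.194 t 22.1
[[0.0001, 0.0002, 0.0003, 0.965, 0.026, 0.006, 0], [0.0001, 0.0002, 0.0003, 0.965, 0.026, 0.006, 0], [0.0001, 0.0002, 0.0003, 0.965, 0.025, 0.006, 0], [0.0001, 0.0002, 0.0003, 0.965, 0.025, 0.006, 0], [0.0001, 0.0002, 0.0003, 0.965, 0.025, 0.007, 0]]
```

In the hole (tip about 13 mm down), no contact force. Lowering on, slower near the end.

Request:
arm_command([
  [[0,0.0005,0.001,0.7,0.03,0,0],[0,0,0,0.7,0.03,0,0],[0,0,0,0.7,0.02,0,0],[0,0,0,0.7,0.02,0,0],[0,0,0,0.6,0,0,0],[0,0,0,0.5,0,0,0],[0,0,0,0,0,0,0]],
])

```text
time: 22.8
tool_pos: [0.5408, 0.2195, 0.126]
tcp_rot: [1.411, 1.064, -1.415]
wrist_force: [-0.5, -0.5, -1.8]
width: 0.185
```

```bash
python3 -c "
from h import *
plan([.5413,.2193,.1204],-106.1,4,0)"
```

```text
at [0.5408 0.2195 0.126 ] yaw -106.08 tilt 0.13 F [-0.5 -0.5 -1.8] w 0.185 t 22.8
[[0.0001, 0.0004, 0.0004, 0.139, 0.014, 0.001, 0], [0.0001, 0.0004, 0.0004, 0.139, 0.014, 0.001, 0], [0.0001, 0.0004, 0.0004, 0.139, 0.014, 0.001, 0], [0.0001, 0.0004, 0.0004, 0.139, 0.014, 0.001, 0]]
```

Request:
arm_command([
  [[0,0.001,0.001,0.16,0.02,0,0],[0,0,0,0.16,0,0,0],[0,0,0,0.16,0,0,0],[0,0,0,0.12,0,0,0],[0,0,0,0.1,0,0,0],[0,0,0,0.1,0,0,0]],
])

```text
time: 23.4
tool_pos: [0.5418, 0.2198, 0.1204]
tcp_rot: [1.414, 1.063, -1.412]
wrist_force: [-3.4, -1.3, 6.0]
width: 0.188
```

Seated: upward force, at the same height as at the grasp (0.1204). Opening.

Request:
arm_command([
  [[0,0,0,0,0,0,0.22],[0,0,0,0,0,0,0.26],[0,0,0,0,0,0,0.35],[0,0,0,0,0,0,0.5],[0,0,0,0,0,0,0.7],[0,0,0,0,0,0,0.7],[0,0,0,0,0,0,0.7]],
], newtons=20)

```text
time: 24.1
tool_pos: [0.5436, 0.2204, 0.1214]
tcp_rot: [1.417, 1.062, -1.408]
wrist_force: [0.8, 0.7, 0.9]
width: 0.697
```

```bash
python3 -c "
from h import *
shot('wrist','w14')
plan([.5413,.2193,.25],-106.1,5,.7)"
```

```text
at [0.5436 0.2204 0.1214] yaw -106.08 tilt 0.31 F [ 0.4 -0.6 -0.5] w 0.698 t 24.15
[[0.0001, -0.0007, -0.0009, -2.572, -0.026, 0.025, 0.7], [0.0001, -0.0007, -0.0009, -2.572, -0.029, 0.027, 0.7], [0.0001, -0.0007, -0.0009, -2.572, -0.031, 0.029, 0.7], [0.0001, -0.0007, -0.0009, -2.572, -0.033, 0.03, 0.7], [0.0001, -0.0007, -0.0009, -2.572, -0.035, 0.032, 0.7]]
```

View pics/w14.png

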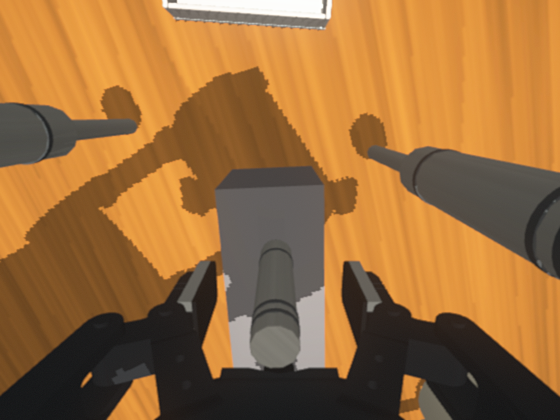

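The punch stands free between the open jaws, with its top at (275,345). Rising straight up, clear of everything.

Request:
arm_command([
  [[0,0,0,-2.0,0,0,0.7],[0,0,0,-2.5,0,0,0.7],[0,0,0,-2.5,0,0,0.7],[0,0,0,-2.5,0,0,0.7],[0,0,0,-2.5,0,0,0.7],[0,0,0,-2.5,0,0,0.7],[0,0,0,0,0,0,0.7],[0,0,0,0,0,0,0.7],[0,0,0,0,0,0,0.7]],
])

```text
time: 25.05
tool_pos: [0.5411, 0.2195, 0.2685]
tcp_rot: [1.413, 1.063, -1.413]
wrist_force: [0.3, -0.8, -0.6]
width: 0.698
```

```bash
python3 -c "
from h import *
shot('wrist','w15');shot('side','s15');shot('scene','c15')
s=bot.read_state();print(s['tool_pos'],s['time'])
crop('s15',190,150,330,320,3.5,'s15c')
u,v=proj('w15',[.5406,.219,.15]).astype(int);print(u,v)
crop('w15',u-60,v-60,u+60,v+60,5,'w15c')
"
```

```text
[0.54051287 0.2192931  0.2675131 ] 25.2
277 215
```

View pics/s15c.png

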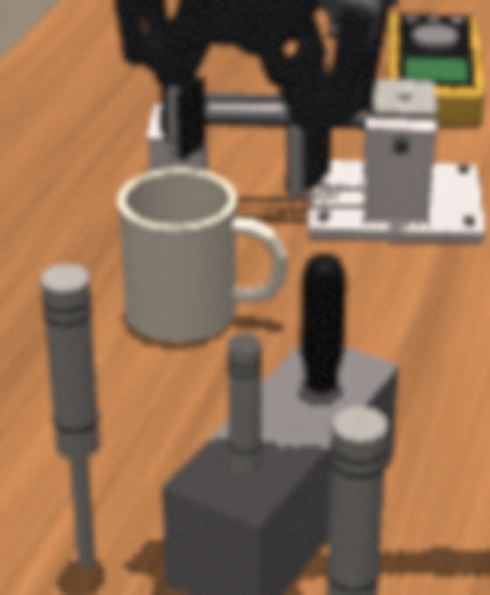

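View pics/w15c.png

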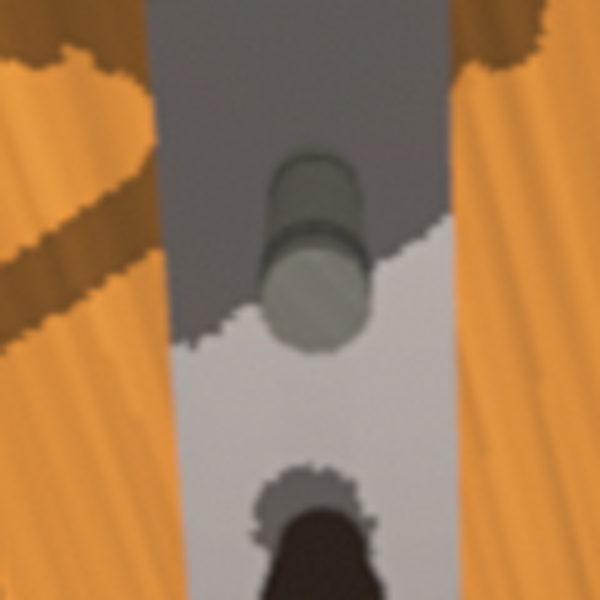

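View pics/c15.png

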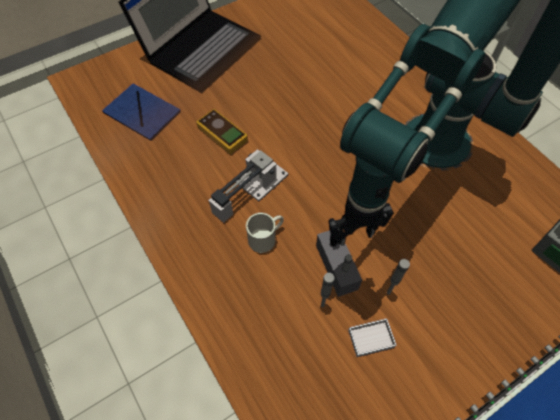

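```bash
python3 -c "
from h import *
print(px('w15',280.2,215,.15),px('w15',280,215),px('w2',266.5,157.2))
"
```

```text
[0.54276713 0.21915459 0.15      ] [0.54263045 0.21924972 0.15017135] [0.54065496 0.21913477 0.15133087]
```

```bash
python3 -c "
from h import *
print(bot.finish_job())"
```

```text
the job is handed in; nothing more can be done
None
```

I pressed the hinge pin down to its stop with the drift punch and stood the punch back in its own hole. I then handed the job in at about 25 s of the allowed 72 s; no verdict is reported.

- **Choosing the punch:** I took the smallest of the three look-alikes, the one standing in the stand.
- **Pressing:** The highest wrist force I read was about 17 N, against the 40 N limit. The tool stalled at z 0.1641, where the hard stop was predicted at 0.1644. That puts the pin about 40 mm down. A wrist picture afterwards showed no brass at the hole's mouth, but I had no direct reading of the pin.
- **Grip:** The punch seated at the same tool height at which I had gripped it (0.1204), so it did not slip in the jaws.
- **Punch at the end:** Its top measured 150 mm above the bench, so it is fully home. It looks upright and stands about 2 mm in x from where it started, against the 7 mm allowed.
- **Other things:** The gripper is open and well clear above the punch. The screwdriver, mug, meter and dish look unmoved in the last pictures; I did not measure them.

One thing differed from the plan: the pin did not move at small steps of up to 1 mm, because the arm gives under load. I raised the steps to 1.5–2.8 mm, and the pin then moved at about 4–12 mm/s. A steady side force of 4–7 N on the tool during pressing did no visible harm.

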